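# Hold the loaded ferrule plank out over the drip tray

## Task

I want to flush solvent over a ferrule without dripping on the bench. Take the longest of the three shaft stubs out of the rack and stand it fully home in the socket of the plank while the plank is still drawn back on the riser, and let go of it; then slide the plank out along its guides, without lifting it, until the line scribed across it is level with the riser's outer edge. Past halfway the plank would tip into the tray, so the job ends with the gripper still holding its tail down flat on the riser, not let go; leave the other two stubs in the rack and everything else where it is.

Things in the scene. Friction and masses are not known exactly. Their poses are not given: they have to be found in the camera images.
- riser: Fixed bench riser with a flat grey laminate top, 130 mm wide (x), 340 mm long (y), top 60 mm above the bench. Origin on the bench below the middle of the outer edge; +y points outward over the tray (robot's left), so it extends to y = -340 mm. Two cleats 14 mm high flank the plank from the outer edge to 47 mm behind it, 55 mm apart inside, 89 mm over all.
- riser_edge (a point): Middle of the riser's outer top edge, 60 mm above the bench; axes as the riser's (+y outward, z up).
- plank: Loose wooden plank, 320 (y) x 50 (x) x 20 mm, 0.35 to 0.55 kg, on the riser between the cleats with 2.5 mm play each side. Origin mid-underside; +y is its outer end, with a socket block 42 mm square rising 34 mm above it; -y is its tail. Outer end starts up to 10 mm inside or 50 mm beyond the edge. With its line at the edge it overhangs 200 mm and tips unless the tail is held down (a few N).
- plank_mark (a point): Middle of the black line scribed across the plank's top, 200 mm from its outer end and 120 mm from its tail.
- plank_tail (a point): Middle of the top edge of the plank's tail end (the end away from the tray), 20 mm above its underside.
- plank_socket (a point): Centre of the mouth of the blind round hole in the socket block, 28 mm from the plank's outer end and 54 mm above its underside; hole 17 mm wide, 30 mm deep, with a 2 mm chamfer; axis along the plank's z.
- stub_rack: Fixed dark wooden block, 56 mm (x) by 186 mm (y), 36 mm high, with three holes 17 mm wide and 28 mm deep in a row along its y, 60 mm apart; origin at the middle of its underside. The three stubs stand in it, in any order.
- stub_long: The longest shaft stub: upright steel tube 15 mm in diameter, 135 mm long, about 80 g, with a black ferrule collar (17.6 mm across) from 40 to 61 mm above its foot. Origin at the centre of its foot, z along the tube towards the top. Grip it on the bare steel near the top.
- stub_mid: The middle shaft stub, 105 mm long, otherwise like the longest. It stays in the rack.
- stub_short: The short shaft stub, 85 mm long, otherwise like the longest. It stays in the rack.
- drip_tray: Fixed shallow steel tray, 150 mm (x) by 220 mm (y), 25 mm high, on the bench under the place where the plank will overhang; origin at the middle of its underside.
- spring_clamp: Orange spring clamp, 104 mm, lying to the right of the riser's tail; a bystander.
- caliper: Caliper, 225 mm long, lying to the left of the tray; a bystander.
- iron_head_7: Golf iron head, 110 mm, lying behind the tray; a bystander.
- masking_tape: Roll of masking tape, 104 mm across, lying at the back; a bystander.
- sanding_block: Brown sanding block, 98 mm, lying at the back; a bystander.
- epoxy_a: White tube of epoxy, 146 mm, lying behind the tray on the left; a bystander.
- hex_key: Black hex key, 93 mm, lying in front on the left; a bystander.

How it is judged:
By the outcome, as a careful person would: the job done as asked, in the order asked, and still so for the second after the job is handed in, while the arm keeps its last pose, push and grip.
It also fails if it takes over 51 s, if anything falls off the work surface, if the arm or the gripper's body presses on something with over 40 N, if the wrist force passes 120 N, or if a joint passes its speed limit or range.

## Robot

A 6-joint arm with a two-finger parallel gripper is mounted at the origin on a cart in front of the work surface, level with it; the furniture and walls round the work are solid. World frame = base frame: x ahead of the robot, y to its left, z up, the work surface at z = 0. Lengths are in m, angles in rad, forces in N, time in s.
With the tool pointing down it reaches from about 0.25 to 0.775 m from the base axis. Payload 8.9 kg.
Tool frame: the origin (TCP) lies midway between the tips of the shut fingers; the grasp point (between the pads) lies behind it (bot.pinch_z is the z of the grasp point in the tool frame, in m); z points along the fingers, y is the direction in which the jaws open and shut (so a half turn about z gives the same grasp; the last joint's range is limited). The gripper opens to 85 mm and grips with 20 to 120 N. Pads are 22 mm wide; open, the fingers measure 114 mm over their backs; the gripper's body (76 mm by 85 mm) begins 54 mm behind the grasp point. The pads swing forward as they close: fully open they stand 13 mm farther back than shut.
Start: joints at [0.993, 0.291, -0.153, 1.127, 0, 1.431], TCP at [0.223, 0.475, 0.231] pointing down, gripper open.
Joint ranges: [-2.52, 2.52], [-0.91, 1.74], [-1.3, 1.37], [-1.96, 2.02], [-1.52, 1.47], [-3.14, 3.14]. Speed limits (rad/s): [2.22, 2.22, 2.79, 3.14, 3.14, 3.14].

## Interface

Orientations are given as a rotation vector (axis times angle).
In Python, from bench import readout, snapshot, bot, finder gives the robot as it stands. The module is installed in compiled form; this text tells all that it offers.
- The arm moves only by the tool carry_out, never from a script. Its argument "motion" is text: rows parted by semicolons, each of 5 numbers parted by spaces: the shift along the tool's x, y, z in m, then the turn about the tool's z in rad, then the finger opening in m, from 0 to 0.0854. In form: dx dy dz turn jaw; .... A call has 1 to 20 rows; each row is the pose to reach, as a shift and turn from the pose commanded when the call began, along the tool's axes at that moment; what a row does not reach only later rows make up. A row lasts 1/8 s, in which the tool goes at most 62.5 mm and 10.7 degrees, less where a joint would pass 70% of its speed; a pose out of reach is approached as far as the arm can. A call with a gripper value outside its range is refused whole. The fingers move at their own pace and stop on an object; the grip force is fixed at half the most. Time passes only in rows, so rows that repeat a pose let the fingers close. It gives the time, the measured TCP pose, the force and the opening at its end, in the units of the state.
- readout.get_state(): the state, without advancing time (a new reading comes with each control period).
- snapshot(name): name is "side" or "top" or "wrist"; returns a dict with "color" (400x640x3 uint8, red, green, blue), "intrinsics" (3x3 intrinsics, pixels), "position" and "attitude" of the camera in the world. Camera axes: x right, y up, looking along -z (the intrinsics and any distortion apply to the point x, -y, -z); pixel columns grow to the right and rows downward; lengths in m; the calibration is good to about 2 mm. The wrist camera is an equidistant fisheye: a pixel r from the principal point sees the ray r / f radians off the axis. A picture is of the moment at which its call begins. There is no depth.
- bot.sign_off(): hands the job in, once; it reports no verdict.
Trained networks look in a picture, given as the dict that the camera call returned (one of the last four; its "shot" number tells which), for a name from the list of things; names that differ only in an ending like _2 or _b are one class to them, and where a whole thing is asked for, a point or a joint stands for the part that bears it (a point fixed in the world has none). Each returns a list of dicts, best first, with "p" (0 to 1); they miss things now and then, are a little off and sometimes report something else, mostly with a low value. They report only what shows in the picture. A call takes as long as a camera call.
- finder.boxes_of(picture, label): "xyz" ([x, y, z] in m, in the coordinates of the camera as it stood for that picture, good to about 4 mm: the middle of the surface that is visible of it).
- finder.pinpoint(picture, label): "xyz" ([x, y, z] in m, in the coordinates of the camera as it stood for that picture, good to about 4 mm: a listed point, or the origin of a listed thing).
The state is a dict: "time": time; "joint_pos": joint angles; "joint_vel": joint speeds; "joint_efforts": joint torques, N m; "tcp_pos": TCP position; "orientation": TCP orientation; "force": force on the tool from outside, world axes, zero at the start; "moment": the same for the moment, N m; "opening": finger opening in m.
Only numpy, scipy, OpenCV 4.12 (cv2) and the standard library are available. Lean on these libraries where they do the work, as an engineer would, in place of code of your own. Each camera call takes 0.05 s, during which the arm holds its last target. There are 200 camera calls.

## Working session

There is one attempt and no reset: what is moved stays moved. The work goes in short steps, Python scripts to look and compute and a tool call to move; the robot and the scene stay as the last step left them, time stands still between calls to the robot, and variables do not carry over. Pictures are saved under pics/ and viewed, about 8 in all and at most 12, crops included, and the job is handed in when it is done.

Besides the shell and the picture viewer there is one more tool, called after "Request:" in YAML: its name, and indented under it one key for each argument. carry_out: Moves the arm, as the interface text tells. Its arguments: {"type":"object","properties":{"motion":{"type":"string"}},"required":["motion"]}

```bash
mkdir -p pics; cat > h.py <<'E'
import numpy as np, cv2
from scipy.spatial.transform import Rotation as R
from bench import readout, snapshot, bot, finder
np.set_printoptions(precision=4,suppress=True)
def rot(a):
    a=np.array(a,float)
    if a.shape==(3,3): return a
    return R.from_rotvec(a).as_matrix() if a.size==3 else R.from_quat(a).as_matrix()
def w(pic,p): return rot(pic["attitude"])@np.array(p)+np.array(pic["position"])
def show(pic,name): cv2.imwrite("pics/"+name,pic["color"][:,:,::-1])
def find(pic,labels,f="pinpoint",n=1):
    for l in labels:
        for d in getattr(finder,f)(pic,l)[:n]: print(f,l,round(d["p"],2),w(pic,d["xyz"]))
def ray(pic,u,v,z):
    K=np.array(pic["intrinsics"]); d=np.array([(u-K[0,2])/K[0,0],-(v-K[1,2])/K[1,1],-1.])
    d=rot(pic["attitude"])@d; p=np.array(pic["position"]); return p+d*(z-p[2])/d[2]
def proj(pic,p):
    K=np.array(pic["intrinsics"]); c=rot(pic["attitude"]).T@(np.array(p)-np.array(pic["position"]))
    return K[0,0]*c[0]/-c[2]+K[0,2], K[1,1]*-c[1]/-c[2]+K[1,2]
def toolshift(target):
    s=readout.get_state(); return rot(s["orientation"]).T@(np.array(target)-s["tcp_pos"])
E
python3 - <<'E'
from h import *
s=readout.get_state(); print(s, bot.pinch_z); print(rot(s["orientation"]))
L=["riser","riser_edge","plank","plank_mark","plank_tail","plank_socket","stub_rack","stub_long","stub_mid","stub_short","drip_tray"]
for c in ("side","top"):
    p=snapshot(c); show(p,c+"0.png"); print(c,p["attitude"],p["position"],p["intrinsics"],[k for k in p]); find(p,L)
E
```

```text
{'time': 0.0, 'joint_pos': array([ 0.9927,  0.2913, -0.1542,  1.1267,  0.    ,  1.4315]), 'joint_vel': array([ 0.0008, -0.0004, -0.0009, -0.    ,  0.0005, -0.0003]), 'joint_efforts': array([  0.0008, -53.7147,  33.137 ,   0.0159,  -0.0001,  -0.    ]), 'tcp_pos': array([0.2228, 0.4749, 0.2307]), 'orientation': array([-0.6837, -3.0658,  0.0019]), 'force': array([-0.1788, -0.6317, -0.284 ]), 'moment': array([-0.0217,  0.0199, -0.0311]), 'opening': 0.08540012046333409} -0.0187
[[-0.9052  0.4249 -0.0008]
 [ 0.4249  0.9052 -0.0011]
 [ 0.0002 -0.0013 -1.    ]]
side [ 1.1438 -0.0259 -0.0252] [ 0.5177 -1.0552  0.5832] [[427.5089   0.     318.0164]
 [  0.     427.5089 196.017 ]
 [  0.       0.       1.    ]] ['color', 'intrinsics', 'position', 'attitude', 'shot']
pinpoint riser 0.68 [0.4851 0.0583 0.0032]
pinpoint riser_edge 0.85 [0.4867 0.0565 0.0576]
pinpoint plank 0.72 [ 0.478  -0.0794  0.0569]
pinpoint plank_mark 0.85 [ 0.4681 -0.1217  0.0756]
pinpoint plank_tail 0.84 [ 0.4603 -0.2388  0.0792]
pinpoint plank_socket 0.59 [0.4889 0.0544 0.122 ]
pinpoint stub_rack 0.62 [ 0.6726 -0.0762  0.002
[... 235 characters left out ...]
77 -0.01    1.1431] [[375.6613   0.     328.5459]
 [  0.     375.6613 198.2942]
 [  0.       0.       1.    ]] ['color', 'intrinsics', 'position', 'attitude', 'shot']
pinpoint riser 0.84 [ 0.483   0.0551 -0.0036]
pinpoint riser_edge 0.79 [0.487  0.0559 0.0583]
pinpoint plank 0.6 [ 0.4719 -0.0814  0.0598]
pinpoint plank_mark 0.9 [ 0.4646 -0.1234  0.0818]
pinpoint plank_tail 0.91 [ 0.4611 -0.2437  0.0752]
pinpoint plank_socket 0.66 [0.485  0.0499 0.1122]
pinpoint stub_rack 0.98 [ 0.6775 -0.0776  0.001 ]
pinpoint stub_long 0.46 [ 0.6952  0.1343 -0.0043]
pinpoint stub_mid 0.45 [ 0.6694 -0.0759  0.0103]
pinpoint stub_short 0.51 [0.5063 0.394  0.0012]
pinpoint drip_tray 0.78 [0.5118 0.1852 0.0028]
```

View pics/side0.png

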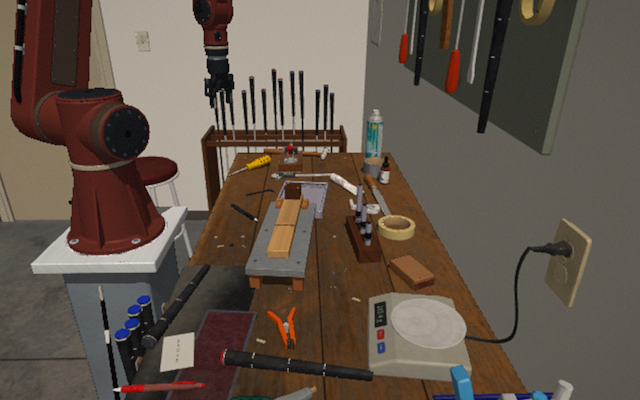

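View pics/top0.png

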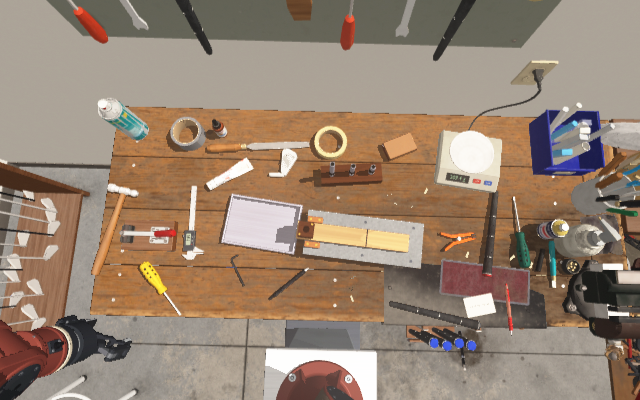

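The side view shows the stubs at about (360,195), (364,220) and (368,230), with the far one (+y) clearly the tallest. In the top view, the stub tops are at (331,168), (352,168) and (373,168), the mark is at (366,240) and the riser edge is near x=300. I'll enlarge both views to measure.

```bash
python3 - <<'E'
from h import *
t=cv2.imread("pics/top0.png")[155:270,280:435]; s=cv2.imread("pics/side0.png")[175:275,300:400]
cv2.imwrite("pics/c1.png",np.hstack([cv2.resize(t,None,fx=5,fy=5,interpolation=cv2.INTER_CUBIC)]))
cv2.imwrite("pics/c2.png",cv2.resize(s,None,fx=5,fy=5,interpolation=cv2.INTER_CUBIC))
E
```

```text
(no output)
```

View pics/c1.png

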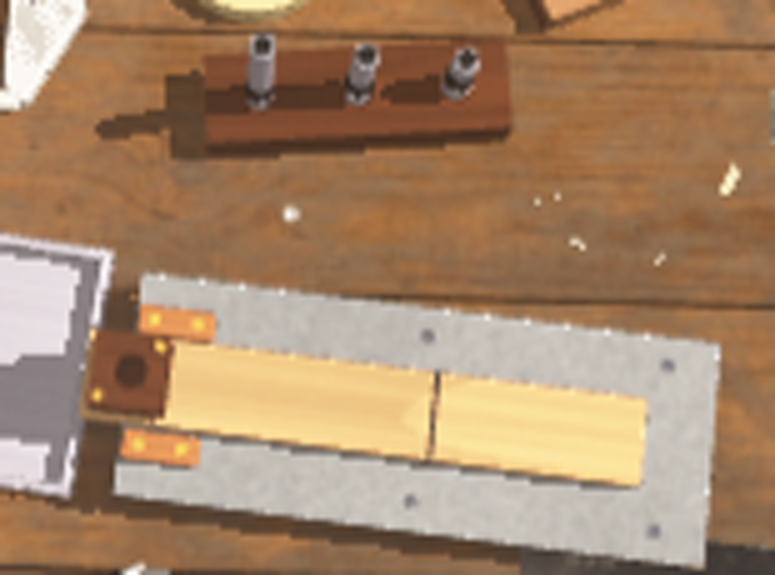

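View pics/c2.png

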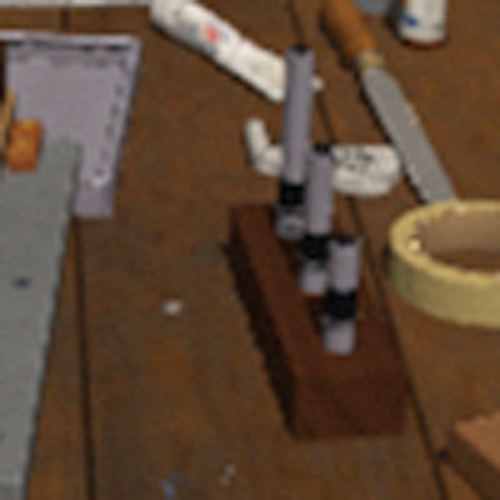

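The top crop shows the long stub's top at (262,46), the socket mouth at (131,370), the mark's middle at (433,416), the tail at (643,442), and the riser's outer corners at (142,275) and (115,493). The side crop confirms the far stub is the longest.

```bash
python3 - <<'E'
from h import *
p=snapshot("top"); g=lambda u,v,z: ray(p,280+(u+.5)/5-.5,155+(v+.5)/5-.5,z)
for n,u,v,z in [("long",262,46,.143),("mid",366,54,.113),("short",467,58,.093),("sock",131,370,.114),("mark",433,416,.08),("tail",643,442,.08),("c1",142,275,.06),("c2",115,493,.06),("c3",718,345,.06),("c4",702,567,.06)]: print(n,g(u,v,z)[:2])
find(p,["plank_mark","riser_edge","plank_socket","plank_tail"])
q=snapshot("side"); k=lambda u,v,z: ray(q,300+(u+.5)/5-.5,175+(v+.5)/5-.5,z)
print("side long top",k(300,50,.143), "foot", k(290,235,.036)); find(q,["plank_mark","riser_edge","plank_socket","plank_tail","stub_long"])
E
```

```text
long [ 0.6643 -0.019 ]
mid [ 0.67   -0.0785]
short [ 0.6751 -0.1385]
sock [0.486  0.0485]
mark [ 0.4682 -0.1213]
tail [ 0.4566 -0.2399]
c1 [0.5481 0.0472]
c2 [0.4216 0.0581]
c3 [ 0.5156 -0.2888]
c4 [ 0.3884 -0.2766]
pinpoint plank_mark 0.62 [ 0.4644 -0.1234  0.081 ]
pinpoint riser_edge 0.63 [0.4865 0.0534 0.0577]
pinpoint plank_socket 0.88 [0.4822 0.0499 0.11  ]
pinpoint plank_tail 0.96 [ 0.4565 -0.2418  0.0787]
side long top [ 0.6658 -0.0164  0.143 ] foot [ 0.6646 -0.0233  0.036 ]
pinpoint plank_mark 0.8 [ 0.466  -0.1191  0.0762]
pinpoint riser_edge 0.6 [0.4863 0.0559 0.0578]
pinpoint plank_socket 0.97 [0.4899 0.0531 0.1144]
pinpoint plank_tail 0.7 [ 0.459  -0.2392  0.0798]
pinpoint stub_long 0.62 [ 0.6625 -0.0192  0.0099]
```

Request:
carry_out:
  motion: "-0.044 -0.018 0.0 0.088 0.085;-0.087 -0.037 0.0 0.175 0.085;-0.131 -0.055 0.0 0.263 0.085;-0.174 -0.074 0.0 0.350 0.085;-0.218 -0.092 0.0 0.438 0.085;-0.261 -0.111 0.0 0.525 0.085;-0.305 -0.129 0.0 0.613 0.085;-0.348 -0.148 0.01 0.70 0.085;-0.392 -0.166 0.02 0.788 0.085;-0.435 -0.185 0.03 0.875 0.085;-0.479 -0.203 0.04 0.963 0.085;-0.523 -0.222 0.05 1.05 0.085;-0.566 -0.240 0.05 1.138 0.085;-0.610 -0.259 0.05 1.225 0.085;-0.610 -0.259 0.05 1.225 0.085;-0.610 -0.259 0.05 1.225 0.085"

```text
time: 3.75
tcp_pos: [0.6648, -0.0182, 0.1809]
orientation: [-2.321, -2.115, 0.001]
force: [-0.7, 0.4, 0.9]
opening: 0.0846
```

```bash
python3 - <<'E'
from h import *
s=readout.get_state(); print(s["time"],s["tcp_pos"],s["force"],s["joint_pos"]); print(rot(s["orientation"]))
p=snapshot("wrist"); show(p,"w1.png"); print(p["position"],rot(p["attitude"]),p["intrinsics"])
find(p,["stub_long","stub_mid","stub_rack","plank_socket","riser_edge","plank_mark"]); find(p,["stub_long"],"boxes_of",2)
q=snapshot("top"); find(q,["stub_mid","stub_rack"])
E
```

```text
3.75 [ 0.6648 -0.0182  0.1809] [-0.7322  0.3593  0.8985] [-0.1373  0.5901  0.1843  1.1661  0.0003  1.5262]
[[ 0.0925  0.9957 -0.001 ]
 [ 0.9957 -0.0925  0.0004]
 [ 0.0003 -0.001  -1.    ]]
[0.6712 0.0576 0.3246] [[ 0.9957  0.0875  0.0289]
 [-0.0921  0.9504  0.297 ]
 [-0.0015 -0.2984  0.9545]] [[309.7069   0.     322.2944]
 [  0.     309.7069 205.9843]
 [  0.       0.       1.    ]]
pinpoint stub_long 0.67 [ 0.4686 -0.0784  0.0617]
pinpoint stub_mid 0.98 [ 0.6674 -0.0801  0.0151]
pinpoint stub_rack 0.64 [ 0.6647 -0.0816 -0.0002]
pinpoint plank_socket 0.63 [0.4855 0.0528 0.113 ]
pinpoint plank_mark 0.86 [ 0.4641 -0.1188  0.0821]
boxes_of stub_long 0.89 [ 0.6647 -0.015   0.1265]
pinpoint stub_mid 0.39 [ 0.6739 -0.1387  0.0055]
```

View pics/w1.png

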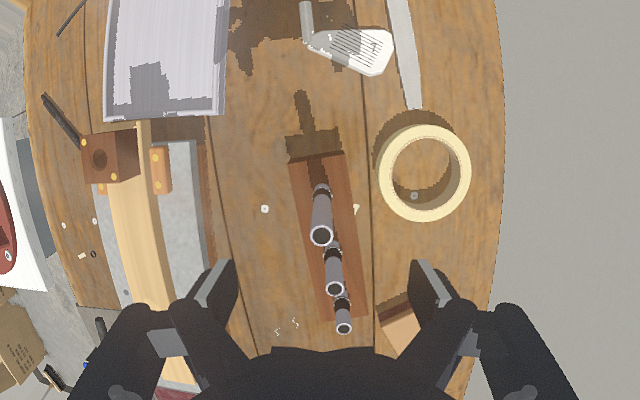

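The wrist view shows the long stub's top rim at (321,235), the mid and short tops at (335,289) and (344,328), and the socket mouth at (100,159).

```bash
cat >> h.py <<'E'
def fray(pic,u,v,z):
    K=np.array(pic["intrinsics"]); a=np.array([u-K[0,2],v-K[1,2]])/K[0,0]; r=np.linalg.norm(a)+1e-9
    d=rot(pic["attitude"])@np.array([np.sin(r)*a[0]/r,-np.sin(r)*a[1]/r,-np.cos(r)]); p=np.array(pic["position"]); return p+d*(z-p[2])/d[2]
E
python3 - <<'E'
from h import *
p=snapshot("wrist")
for n,u,v,z in [("long",321,235,.143),("mid",335,289,.113),("short",344,328,.093),("sock",100,159,.114)]: print(n,fray(p,u,v,z))
E
```

```text
long [ 0.6635 -0.0183  0.143 ]
mid [ 0.669  -0.0791  0.113 ]
short [ 0.6741 -0.1381  0.093 ]
sock [0.4855 0.0495 0.114 ]
```

Request:
carry_out:
  motion: "0 -0.001 0.025 0 0.085;0 -0.001 0.05 0 0.07;0 -0.001 0.073 0 0.05;0 -0.001 0.073 0 0.03;0 -0.001 0.073 0 0.01;0 -0.001 0.073 0 0.005;0 -0.001 0.073 0 0.005;0 -0.001 0.073 0 0.005;0 -0.001 0.073 0 0.005;0 -0.001 0.073 0 0.005"

```text
time: 5.6
tcp_pos: [0.6649, -0.0183, 0.1094]
orientation: [2.321, 2.115, 0.002]
force: [-0.4, 0.3, 5.6]
opening: 0.0131
```

Request:
carry_out:
  motion: "0 0 -0.02 0 0.005;0 0 -0.05 0 0.005;0 0 -0.09 0 0.005;0 0 -0.132 0 0.005;0.010 -0.037 -0.132 0 0.005;0.021 -0.074 -0.132 0 0.005;0.031 -0.111 -0.132 0 0.005;0.041 -0.148 -0.132 0 0.005;0.052 -0.185 -0.132 0 0.005;0.052 -0.185 -0.132 0 0.005;0.052 -0.185 -0.132 0 0.005;0.052 -0.185 -0.132 0 0.005"

```text
time: 7.1
tcp_pos: [0.4857, 0.0503, 0.2402]
orientation: [2.323, 2.115, 0.0]
force: [-0.5, -0.0, -0.2]
opening: 0.0133
```

```bash
python3 - <<'E'
from h import *
s=readout.get_state(); print(s["time"],s["tcp_pos"],s["force"],s["opening"]); print(rot(s["orientation"]))
ims=[]
for c in ("side","top","wrist"):
    p=snapshot(c); find(p,["stub_long","plank_socket"])
    if c=="side": im=p["color"][120:240,260:400]; cv2.imwrite("pics/s2.png",cv2.resize(im,None,fx=5,fy=5,interpolation=cv2.INTER_CUBIC)[:,:,::-1]); print("proj socket",proj(p,[.486,.0505,.114]))
    if c=="wrist": im=p["color"][60:340,170:470]; cv2.imwrite("pics/w2.png",cv2.resize(im,None,fx=2,fy=2,interpolation=cv2.INTER_CUBIC)[:,:,::-1])
E
```

```text
7.1 [0.4857 0.0503 0.2402] [-0.5436 -0.0256 -0.2342] 0.013254018323546531
[[ 0.0933  0.9956  0.0004]
 [ 0.9956 -0.0933 -0.0001]
 [-0.0001  0.0004 -1.    ]]
pinpoint stub_long 0.62 [0.4853 0.0505 0.1424]
pinpoint plank_socket 0.84 [0.4884 0.0522 0.1173]
proj socket (np.float64(292.32018316713413), np.float64(185.20565200627252))
pinpoint stub_long 0.5 [0.5047 0.3943 0.0013]
pinpoint plank_socket 0.94 [0.4856 0.051  0.113 ]
pinpoint stub_long 0.57 [0.4867 0.0505 0.1411]
pinpoint plank_socket 0.74 [0.4867 0.0533 0.1112]
```

View pics/w2.png

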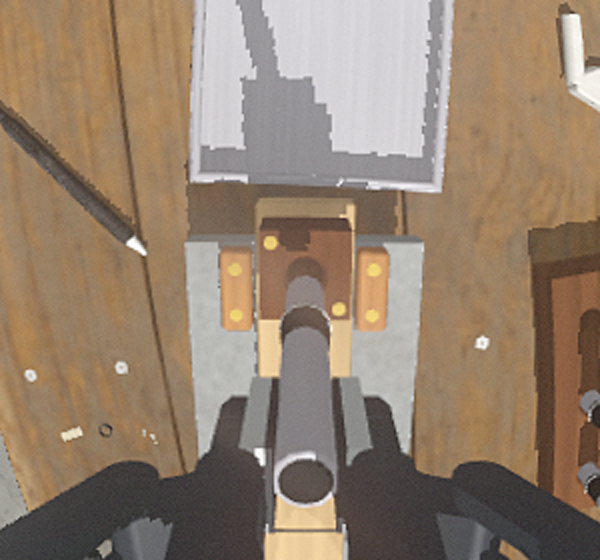

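View pics/s2.png

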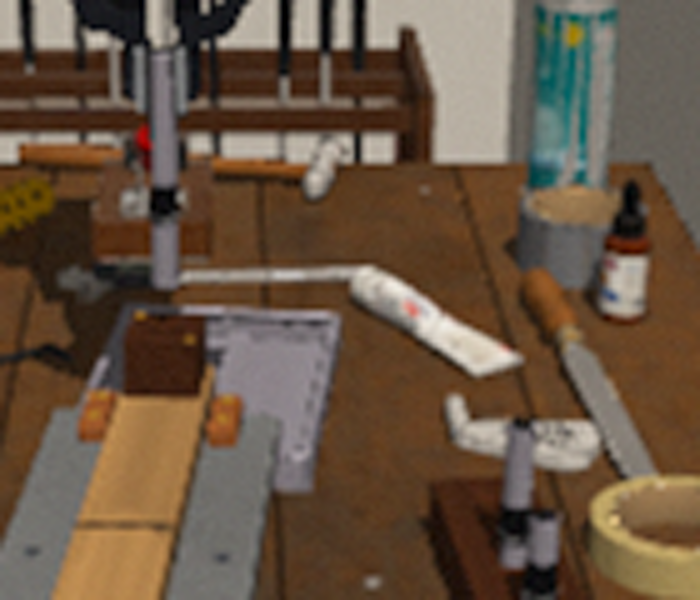

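Both views show the stub hanging upright, with its foot over the block. In the wrist crop the foot is at about (305,285) and the hole's far rim at about (306,258). I'll measure the rim and block edges from a fresh enlargement.

```bash
python3 - <<'E'
from h import *
p=snapshot("wrist"); show(p,"w2full.png")
g=lambda u,v,z: fray(p,170+(u+.5)/2-.5,60+(v+.5)/2-.5,z)
print("far rim",g(306,258,.114)[:2]); 
for n,u,v in [("blk FL",261,218),("blk FR",352,219),("blk BL",262,318),("blk BR",351,320)]: print(n,g(u,v,.114)[:2])
for n,u,v,z in [("foot left edge",286,290,.141),("foot right",323,290,.141),("foot far",305,276,.141),("top rim ctr",304,480,.275)]: print(n,g(u,v,z)[:2])
c=p["color"][150:240,270:375]; cv2.imwrite("pics/w3.png",cv2.resize(c,None,fx=7,fy=6.4,interpolation=cv2.INTER_CUBIC)[:,:,::-1])
E
```

```text
far rim [0.4852 0.0585]
blk FL [0.467  0.0786]
blk FR [0.5071 0.0744]
blk BL [0.4622 0.0319]
blk BR [0.5032 0.0271]
foot left edge [0.4764 0.0526]
foot right [0.4915 0.0512]
foot far [0.4847 0.0578]
top rim ctr [0.484  0.0514]
```

View pics/w3.png

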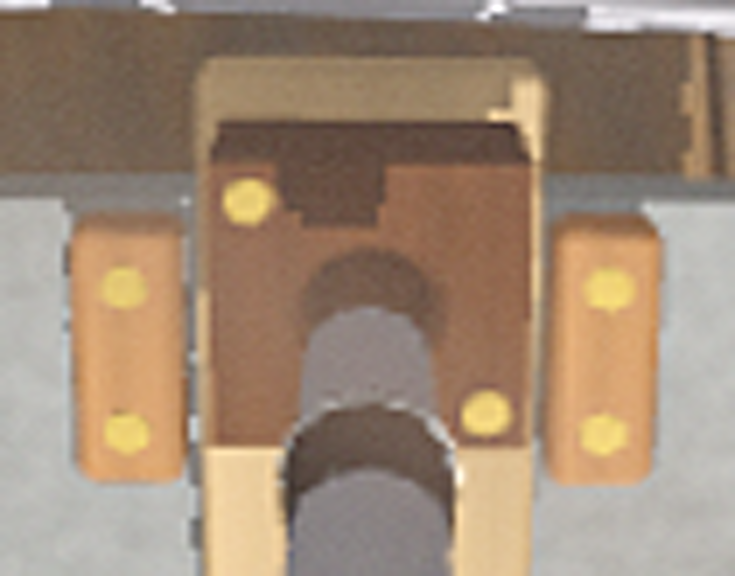

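```bash
python3 - <<'E'
from h import *
p=snapshot("wrist")
g=lambda u,v,z: fray(p,270+(u+.5)/7-.5,150+(v+.5)/6.4-.5,z)[:2]
c=[g(*a,.114) for a in [(210,162),(531,162),(213,446),(531,446)]]; print(c,"block mid",np.mean(c,0))
print("rim far",g(370,247,.114),"rim L/R",g(300,304,.114),g(440,304,.114))
for z in (.139,.141): print(z,"foot far",g(368,308,z),"L/R",g(303,360,z),g(435,360,z))
E
```

```text
[array([0.4658, 0.0731]), array([0.5064, 0.0694]), array([0.4615, 0.0315]), array([0.5034, 0.0276])] block mid [0.4843 0.0504]
rim far [0.4849 0.0591] rim L/R [0.4751 0.0516] [0.4932 0.05  ]
0.139 foot far [0.4845 0.0573] L/R [0.4762 0.051 ] [0.4918 0.0496]
0.141 foot far [0.4846 0.0579] L/R [0.4763 0.0517] [0.4918 0.0502]
```

The hole's middle is at (0.484,0.0505) and the stub foot at (0.484,0.050), so they're aligned to within 0.5 mm. I'll lower it most of the way and check the force.

Request:
carry_out:
  motion: "0 0 0.015 0 0.005;0 0 0.022 0 0.005;0 0 0.027 0 0.005;0 0 0.032 0 0.005;0 0 0.037 0 0.005;0 0 0.042 0 0.005;0 0 0.046 0 0.005;0 0 0.046 0 0.005"

```text
time: 8.65
tcp_pos: [0.4846, 0.0507, 0.194]
orientation: [-2.322, -2.115, 0.001]
force: [0.3, -0.2, -0.7]
opening: 0.0133
```

Request:
carry_out:
  motion: "0 0 0.004 0 0.005;0 0 0.007 0 0.005;0 0 0.009 0 0.005;0 0 0.0095 0 0.005;0 0 0.0095 0 0.005"

```text
time: 9.28
tcp_pos: [0.4851, 0.0507, 0.1853]
orientation: [2.322, 2.115, 0.001]
force: [-2.3, 0.6, 6.0]
opening: 0.0132
```

Request:
carry_out:
  motion: "0 0 0 0 0.03;0 0 0 0 0.06;0 0 0 0 0.085;0 0 0 0 0.085;0 0 0 0 0.085;0 0 -0.02 0 0.085;0 0 -0.05 0 0.085;0 0 -0.07 0 0.085;0 0 -0.07 0 0.085"

```text
time: 10.4
tcp_pos: [0.4857, 0.0507, 0.2559]
orientation: [2.321, 2.115, 0.003]
force: [-0.2, 1.2, -0.8]
opening: 0.0851
```

```bash
python3 - <<'E'
from h import *
s=readout.get_state(); print(s["time"],s["tcp_pos"],s["force"],s["opening"])
p=snapshot("wrist"); find(p,["stub_long","plank_socket","plank_mark","riser_edge"]); im1=cv2.resize(p["color"][90:340,170:470],(480,400))
q=snapshot("side"); find(q,["stub_long","plank_mark","plank_tail","riser_edge","plank_socket"]); im2=cv2.resize(q["color"][135:245,250:338],(320,400),interpolation=cv2.INTER_CUBIC)
cv2.imwrite("pics/ws3.png",np.hstack([im1,im2])[:,:,::-1])
print("expected in side: mouth",proj(q,[.4845,.0505,.114]),"collar bottom(z.124)",proj(q,[.4845,.0505,.124]),"collar top",proj(q,[.4845,.0505,.145]),"stub top",proj(q,[.4845,.0505,.219]))
E
```

```text
10.4 [0.4857 0.0507 0.2559] [-0.2046  1.1652 -0.7766] 0.0850540616928916
pinpoint stub_long 0.68 [0.486  0.0504 0.0857]
pinpoint plank_socket 0.9 [0.4833 0.0536 0.1132]
pinpoint plank_mark 0.56 [ 0.464  -0.1219  0.0829]
pinpoint stub_long 0.69 [0.486  0.0521 0.0875]
pinpoint plank_mark 0.84 [ 0.4704 -0.1218  0.0751]
pinpoint plank_tail 0.83 [ 0.4603 -0.2394  0.0817]
pinpoint riser_edge 0.62 [ 0.6703 -0.0761  0.0089]
pinpoint plank_socket 0.88 [0.4889 0.0548 0.1165]
expected in side: mouth (np.float64(291.7845407147341), np.float64(185.2088353971452)) collar bottom(z.124) (np.float64(291.72112446387536), np.float64(181.91414850501727)) collar top (np.float64(291.5865097388825), np.float64(174.92046212470294)) stub top (np.float64(291.0960112994808), np.float64(149.4374233606139))
```

View pics/ws3.png

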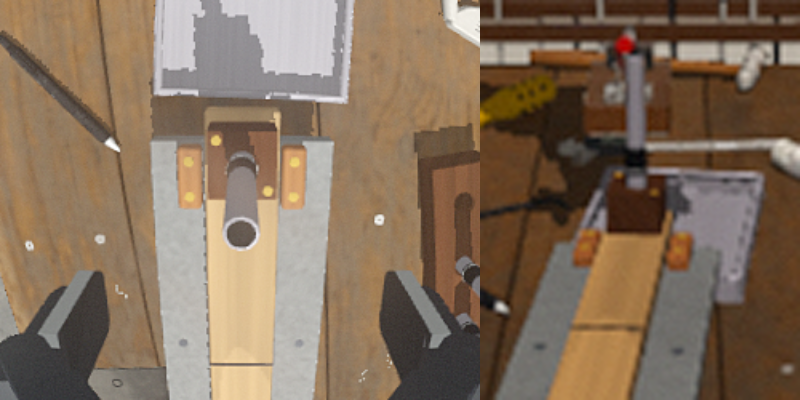

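The stub is home: the foot reads z≈0.086, and its top and collar are at the expected rows (149 and 182 in the side image). The plank hasn't moved. Next is the tail.

Request:
carry_out:
  motion: "-0.03 -0.001 0 0 0.085;-0.065 -0.001 0 0 0.085;-0.10 -0.001 0 0 0.085;-0.14 -0.001 0.02 0 0.085;-0.18 -0.001 0.05 0 0.085;-0.22 -0.001 0.08 0 0.085;-0.25 -0.001 0.11 0 0.085;-0.277 -0.001 0.13 0 0.085;-0.277 -0.001 0.13 0 0.085;-0.277 -0.001 0.13 0 0.085"

```text
time: 12.2
tcp_pos: [0.4582, -0.2247, 0.1252]
orientation: [-2.322, -2.116, -0.0]
force: [-0.3, 0.2, -0.5]
opening: 0.0851
```

```bash
python3 - <<'E'
from h import *
s=readout.get_state(); print(s["time"],s["tcp_pos"],s["force"],s["opening"]); print(rot(s["orientation"]))
p=snapshot("wrist"); find(p,["stub_long","plank_socket","plank_mark","riser_edge","plank_tail"]); cv2.imwrite("pics/w4.png",p["color"][:,:,::-1])
E
```

```text
12.2 [ 0.4582 -0.2247  0.1252] [-0.2796  0.1533 -0.4559] 0.085092296855869
[[ 0.093   0.9957  0.0002]
 [ 0.9957 -0.093   0.0002]
 [ 0.0002  0.0001 -1.    ]]
pinpoint plank_mark 0.62 [ 0.463  -0.1201  0.0817]
pinpoint plank_tail 0.65 [ 0.4535 -0.2412  0.0819]
```

View pics/w4.png

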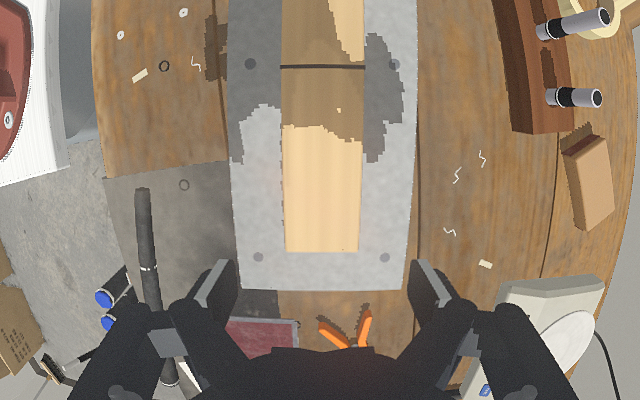

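The wrist view shows the tail edge from (286,252) to (358,251) and the mark from (280,66) to (365,67). The plank is centred between the fingers.

```bash
python3 - <<'E'
from h import *
p=snapshot("wrist"); f=lambda u,v,z=.08: fray(p,u,v,z)[:2]
T=[f(286,252.5),f(358,251.5)]; M=[f(280.5,66.5),f(365,67.5)]; print("tail",T,np.mean(T,0),"mark",M,np.mean(M,0))
d=np.mean(M,0)-np.mean(T,0); print(np.linalg.norm(d),np.degrees(np.arctan2(d[0],d[1])))
C=[f(243,289,.06),f(404,290,.06)]; print("riser tail corners",C,np.mean(C,0))
A=[f(229,60,.06),f(417,60,.06)]; print("riser sides",A); e=np.mean(A,0)-np.mean(C,0);print(np.degrees(np.arctan2(e[0],e[1])))
for g in ("stub_rack",): pass
E
```

```text
tail [array([ 0.4317, -0.2384]), array([ 0.4805, -0.2422])] [ 0.4561 -0.2403] mark [array([ 0.4424, -0.1181]), array([ 0.4928, -0.1234])] [ 0.4676 -0.1208]
0.12008848586237239 5.491144475152262
riser tail corners [array([ 0.3881, -0.2785]), array([ 0.5185, -0.2916])] [ 0.4533 -0.285 ]
riser sides [array([ 0.4052, -0.1047]), array([ 0.5324, -0.1163])]
5.063074349401097
```

Request:
carry_out:
  motion: "-0.001 -0.001 0.02 0 0.08;-0.001 -0.001 0.04 0 0.075;-0.001 -0.001 0.055 0 0.07;-0.001 -0.001 0.061 0 0.065;-0.001 -0.001 0.063 0 0.06;-0.001 -0.001 0.063 0 0.06"

```text
time: 13.3
tcp_pos: [0.4573, -0.2261, 0.0621]
orientation: [2.322, 2.115, 0.0]
force: [-0.8, 0.3, 1.3]
opening: 0.0601
```

Request:
carry_out:
  motion: "0 0 0 0 0.054;0 0 0 0 0.050;0 0 0 0 0.046;0 0 0 0 0.042;0 0 0 0 0.040;0 0 0 0 0.040;0 0 0 0 0.040"

```text
time: 14.18
tcp_pos: [0.4575, -0.2261, 0.0626]
orientation: [2.322, 2.115, 0.001]
force: [-1.1, 1.2, 7.2]
opening: 0.0484
```

Request:
carry_out:
  motion: "0.003 0 0 0 0.04;0.008 0 0 0 0.04;0.015 0 0 0 0.04;0.024 0 0 0 0.04;0.033 0 0 0 0.04;0.042 0 0 0 0.04;0.051 0 0 0 0.04;0.060 0 0 0 0.04;0.068 0 0 0 0.04;0.074 0 0 0 0.04;0.078 0 0 0 0.04;0.080 0 0 0 0.04;0.080 0 0 0 0.04"

```text
time: 15.8
tcp_pos: [0.4653, -0.1474, 0.0627]
orientation: [2.32, 2.113, -0.001]
force: [0.5, -3.8, 6.3]
opening: 0.0489
```

Request:
carry_out:
  motion: "0.003 0 0 0 0.04;0.008 0 0 0 0.04;0.015 0 0 0 0.04;0.024 0 0 0 0.04;0.033 0 0 0 0.04;0.042 0 0 0 0.04;0.051 0 0 0 0.04;0.060 0 0 0 0.04;0.068 0 0 0 0.04;0.074 0 0 0 0.04;0.078 0 0 0 0.04;0.080 0 0 0 0.04;0.080 0 0 0 0.04"

```text
time: 17.42
tcp_pos: [0.4728, -0.0677, 0.0626]
orientation: [2.32, 2.113, -0.001]
force: [-1.1, -4.2, 7.1]
opening: 0.0484
```

```bash
python3 - <<'E'
from h import *
s=readout.get_state(); print(s["time"],s["tcp_pos"],s["force"],s["opening"])
a=np.array([.0906,.9959]); ims=[]
for c in ("side","top","wrist"):
    p=snapshot(c); show(p,c+"5.png"); print(c); find(p,["stub_long","plank_socket","plank_mark","riser_edge","plank_tail"])
w_=cv2.imread("pics/wrist5.png")[0:240,200:450]; t=cv2.imread("pics/top5.png")[200:270,250:380]
cv2.imwrite("pics/m5.png",np.vstack([cv2.resize(w_,(500,0) if 0 else (312,300),interpolation=cv2.INTER_CUBIC),]))
A=cv2.resize(w_[60:180],(750,360),interpolation=cv2.INTER_CUBIC) if 0 else cv2.resize(w_,(600,576),interpolation=cv2.INTER_CUBIC)
cv2.imwrite("pics/m5.png",A)
E
```

```text
17.425 [ 0.4728 -0.0677  0.0626] [-1.0926 -4.1764  7.0619] 0.04843871008361969
side
pinpoint plank_socket 0.81 [0.5058 0.2116 0.1165]
pinpoint plank_mark 0.55 [0.4814 0.0384 0.0771]
pinpoint riser_edge 0.63 [0.4869 0.055  0.059 ]
pinpoint plank_tail 0.7 [ 0.4761 -0.08    0.0796]
top
pinpoint stub_long 0.51 [0.502  0.2077 0.0815]
pinpoint plank_socket 0.83 [0.5003 0.2108 0.114 ]
pinpoint plank_mark 0.97 [0.4761 0.0347 0.0806]
pinpoint riser_edge 0.9 [0.4903 0.0569 0.0562]
pinpoint plank_tail 0.16 [0.478  0.0341 0.0824]
wrist
pinpoint plank_mark 0.74 [0.4809 0.0393 0.081 ]
pinpoint plank_tail 0.58 [ 0.4728 -0.086   0.0831]
```

View pics/m5.png

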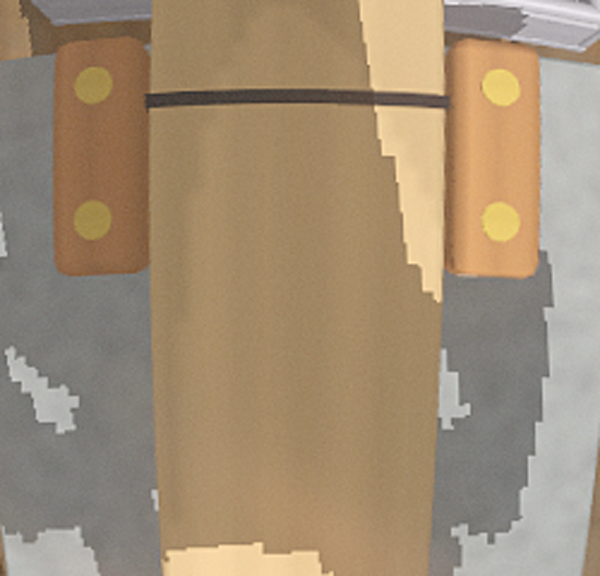

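The crop shows the mark at (298,98), the riser's outer edge at about (30,58) on the left and (597,62) on the right, and the cleat tops spanning rows ~40 to 274.

```bash
python3 - <<'E'
from h import *
p=snapshot("wrist"); a=np.array([.0906,.9959])
f=lambda u,v,z: fray(p,200+(u+.5)/2.4-.5,(v+.5)/2.4-.5,z)[:2]
for n,u,v,z in [("mark L",160,100,.08),("mark M",298,97.5,.08),("mark R",435,101,.08),("edge L",30,58,.06),("edge R",595,63,.06),("cleatL far",100,40,.074),("cleatR far",495,40,.074),("cleatL near",100,274,.074),("cleatR near",495,275,.074)]:
    q=f(u,v,z); print(n,q,"s",round(q@a,4))
t=snapshot("top"); s=snapshot("side")
# column profiles for mark and edge in the top picture
g=t["color"].astype(float).mean(2)
for nm,x,z,l in [("plank",.478,.08,1),("riser L",.435,.06,0),("riser R",.54,.06,0)]:
    S=np.linspace(-.06,.05,111); base=np.array([.4835,.055])
    off=(x-.4835) if not l else -.004
    pts=[proj(t,[*(base+S_*a+off*np.array([.9959,-.0906])),z]) for S_ in S]
    v=cv2.remap(g.astype(np.float32),np.float32([[q[0] for q in pts]]),np.float32([[q[1] for q in pts]]),cv2.INTER_LINEAR)[0]
    d=np.gradient(v)
    print(nm,"s of darkest",round(base@a+S[np.argmin(v[20:90])+20],4) if l else "","s of steepest",round(base@a+S[np.argmax(abs(d))],4), v[::6].astype(int))
E
```

```text
mark L [0.4594 0.0401] s 0.0816
mark M [0.4824 0.0377] s 0.0812
mark R [0.5054 0.0357] s 0.0814
edge L [0.4304 0.0594] s 0.0982
edge R [0.5446 0.0489] s 0.098
cleatL far [0.4485 0.0552] s 0.0956
cleatR far [0.519  0.0488] s 0.0956
cleatL near [0.4445 0.0115] s 0.0517
cleatR near [0.5149 0.0048] s 0.0514
plank s of darkest 0.0816 s of steepest 0.0826 [ 72  65  64 124 129 130 130  74 129 128 119 118 118 119 119 120 120 120
 120]
riser L s of darkest  s of steepest 0.0986 [ 87  84  80  75  71  64  60  92 113 112  83  72  72  72 126 134 140 139
 139]
riser R s of darkest  s of steepest 0.0966 [ 74 182 201 202 204 204 206 205 205 208  91  90  99 203 178 143 229 235
 234]
```

Request:
carry_out:
  motion: "0.003 0 0 0 0.04;0.006 0 0 0 0.04;0.009 0 0 0 0.04;0.012 0 0 0 0.04;0.014 0 0 0 0.04;0.016 0 0 0 0.04;0.016 0 0 0 0.04;0.016 0 0 0 0.04"

```text
time: 19.48
tcp_pos: [0.4743, -0.0519, 0.0626]
orientation: [2.321, 2.113, -0.001]
force: [-0.2, -5.5, 6.3]
opening: 0.0482
```

```bash
python3 - <<'E'
from h import *
s=readout.get_state(); print(s["time"],s["tcp_pos"],s["force"],s["opening"])
for c in ("side","top","wrist"):
    p=snapshot(c); show(p,c+"6.png"); print(c); find(p,["stub_long","plank_socket","plank_mark","riser_edge"])
w_=cv2.imread("pics/wrist6.png")[0:110,200:450]; t=cv2.imread("pics/side6.png")[120:240,230:390]
cv2.imwrite("pics/m6.png",np.vstack([cv2.resize(w_,(750,330),interpolation=cv2.INTER_CUBIC),np.hstack([cv2.resize(t,(352,264),interpolation=cv2.INTER_CUBIC),cv2.resize(cv2.imread("pics/top6.png")[180:260,240:360],(398,264),interpolation=cv2.INTER_CUBIC)])]))
E
```

```text
19.475 [ 0.4743 -0.0519  0.0626] [-0.1562 -5.5452  6.2862] 0.048150536515470264
side
pinpoint plank_mark 0.82 [0.4833 0.0526 0.0776]
pinpoint riser_edge 0.7 [0.4871 0.0569 0.0581]
top
pinpoint stub_long 0.48 [0.5009 0.2227 0.0803]
pinpoint plank_socket 0.57 [0.4996 0.2248 0.1141]
pinpoint plank_mark 0.65 [0.4809 0.0529 0.0816]
pinpoint riser_edge 0.58 [0.4851 0.0552 0.0595]
wrist
pinpoint stub_long 0.49 [ 0.6671 -0.0787 -0.0007]
pinpoint plank_mark 0.91 [0.4821 0.0512 0.0803]
```

View pics/m6.png

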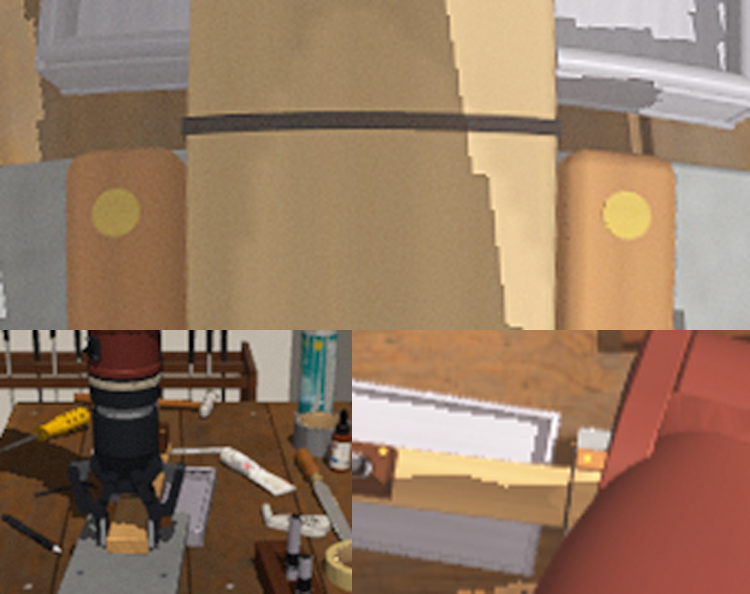

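The mark is at wrist crop (370,123). The riser edge is at about (55,157) on the left and (690,166) on the right, and the stub still stands in the block in the top view.

```bash
python3 - <<'E'
from h import *
p=snapshot("wrist"); a=np.array([.0906,.9959])
f=lambda u,v,z: fray(p,200+(u+.5)/3-.5,(v+.5)/3-.5,z)[:2]
for n,u,v,z in [("mark M",370,123,.08),("mark L",190,126,.08),("mark R",555,128,.08),("edge L",55,157,.06),("edge R",690,166,.06),("edge gapL",183,152,.06),("cleatL far",125,150,.074),("cleatR far",620,150,.074)]:
    q=f(u,v,z); print(n,q,"s",round(q@a,4))
# scan wrist picture along riser axis for edges (true pixels)
def wproj(P):
    K=np.array(p["intrinsics"]); c=rot(p["attitude"]).T@(np.array(P)-np.array(p["position"])); x=np.array([c[0],-c[1]]); r=np.linalg.norm(x); th=np.arctan2(r,-c[2])
    return K[:2,2]+K[0,0]*th*x/r
def scan(pr,im,x,z,lo,hi):
    S=np.arange(lo,hi,.0005); b=np.array([.4835,.055]); b=b-(b@a)*a
    P=np.float32([pr([*(b+s*a+x*np.array([.9959,-.0906])),z]) for s in S])
    v=cv2.GaussianBlur(cv2.remap(im,P[None,:,0].copy(),P[None,:,1].copy(),cv2.INTER_LINEAR),(1,1),0)[0]; return S,v
g=p["color"].astype(np.float32).mean(2)
for x in (-.063,-.058,-.053,-.048,.048,.053,.058,.062):
    S,v=scan(wproj,g,x,.06,.085,.112); d=np.gradient(v); i=np.argmax(abs(d)); print("edge x",x,"s",round(S[i],4),round(float(d[i]),1))
for x in (-.015,0,.015):
    S,v=scan(wproj,g,x,.08,.085,.112); print("mark x",x,"s",round(S[np.argmin(v)],4))
E
```

```text
mark M [0.4836 0.0534] s 0.097
mark L [0.4596 0.056 ] s 0.0974
mark R [0.5084 0.0513] s 0.0971
edge L [0.4338 0.0599] s 0.099
edge R [0.5347 0.0492] s 0.0974
edge gapL [0.4548 0.0569] s 0.0979
cleatL far [0.4489 0.0555] s 0.096
cleatR far [0.519  0.0491] s 0.096
edge x -0.063 s 0.1 26.4
edge x -0.058 s 0.1115 3.4
edge x -0.053 s 0.1055 19.8
edge x -0.048 s 0.1095 18.2
edge x 0.048 s 0.105 34.3
edge x 0.053 s 0.105 29.5
edge x 0.058 s 0.1045 29.0
edge x 0.062 s 0.109 30.7
mark x -0.015 s 0.0985
mark x 0 s 0.0965
mark x 0.015 s 0.0965
```

Request:
carry_out:
  motion: "0.0006 0 0.0005 0 0.04;0.0006 0 0.0005 0 0.04;0.0006 0 0.0005 0 0.04"

```text
time: 20.65
tcp_pos: [0.4743, -0.0519, 0.0626]
orientation: [2.32, 2.112, -0.002]
force: [-2.3, -8.4, 14.1]
opening: 0.0487
```

```bash
python3 - <<'E'
from h import *
s=readout.get_state(); print(s["time"],s["tcp_pos"],s["orientation"],s["force"],s["opening"])
p=snapshot("top"); find(p,["stub_long","plank_socket","plank_mark","stub_mid","stub_short"])
print(bot.sign_off())
E
```

```text
20.65 [ 0.4743 -0.0519  0.0626] [ 2.3202  2.1121 -0.0023] [-2.2603 -8.4185 14.115 ] 0.04867112079477122
pinpoint stub_long 0.71 [ 0.6963  0.1353 -0.0036]
pinpoint plank_socket 0.61 [0.5022 0.2252 0.1151]
pinpoint plank_mark 0.67 [0.4815 0.051  0.0843]
pinpoint stub_mid 0.45 [ 0.6731 -0.0757  0.0099]
pinpoint stub_short 0.62 [ 0.6714 -0.1391  0.0054]
the job is handed in; nothing more can be done
None
```

I stood the longest stub in the plank's socket, let go of it, slid the plank out until its line reached the riser's outer edge, and handed the job in at about 20.7 s. The gripper is still closed on the tail and pressing it down.

**Stub:** It went in without side force and stopped at the expected depth, with 6 N of contact. After I let go, its foot read about 86 mm above the bench against 84 mm expected. Its top and collar were where they should be in the side view.

**Line at the edge:** The wrist camera put the line at 97.2 mm and the edge at about 97.8 mm along the riser, so it sits about 0.6 mm short. Single edge readings scattered by 1–2 mm, and an automatic edge scan gave values 2–14 mm further out, which I ignored as unreliable. I ordered a last 0.6 mm nudge, but friction held the plank and it did not move. It only raised the downward push on the tail from about 6 N to 14 N.

**Plank and the rest:** The gripper height stayed at 62.6 mm throughout the slide, so the tail stayed flat. The other two stubs still read in the rack.

**Checks that disagreed:** In the last top picture, the detector placed the long stub at a false spot behind the tray. The picture taken just before that nudge shows it standing in the socket block, and the detector had placed it there too. I did not recheck the bystander objects one by one; I saw no contact with them in any picture.

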